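# Stand the stray marker in the tester block

## Robot

A 6-joint arm with a two-finger parallel gripper is mounted at the origin on the work surface. World frame = base frame: x ahead of the robot, y to its left, z up, the work surface at z = 0. Lengths are in m, angles in degrees, forces in N, time in s.
With the tool pointing down it reaches from about 0.3 to 0.75 m from the base axis. Payload 8.5 kg.
Tool frame: the origin (TCP) lies on the centre line of the jaws, within the pads' length; the fingertips stand 11 mm ahead of it and the grasp point (between the pads) lies 8 mm behind it; z points along the fingers, y is the line along which they close (so a half turn about z gives the same grasp; the last joint's range is limited). The gripper opens to 85 mm and grips with 20 to 120 N. Pads are 22 mm wide; open, the fingers measure 114 mm over their backs; the gripper's body (76 mm by 85 mm) begins 54 mm behind the grasp point. The pads swing forward as they close: fully open they stand 13 mm farther back than shut.
Start: joints at [-78.341, 21.807, 74.336, -0, 83.858, -12.336], TCP at [0.224, -0.502, 0.221] pointing down, gripper open.
Joint ranges: [-178.18, 178.18], [-50.72, 133.34], [12.68, 142.11], [-81.47, 261.47], [9.98, 163.14], [-165.26, 165.26]. Speed limits (degrees/s): [136.94, 136.94, 180, 180, 180, 180].

## Interface

Orientations are given as a 3x3 rotation matrix whose columns are the frame's x, y, z axes.
In Python, from rig import env, readout, get_image gives the robot as it stands (env), with the cameras as plain functions and the readings (readout).
- The arm moves only by the tool nudge_tcp, called after "Request:" as name(argument=value, ...) on one line, values as JSON. Schema: {"type":"object","properties":{"steps":{"type":"array","items":{"type":"array","items":{"type":"number"},"minItems":5,"maxItems":5},"minItems":1,"maxItems":10},"squeeze":{"type":"number"},"only":{"type":"string"},"quiet":{"type":"boolean"},"lines":{"type":"string"}},"required":["steps"],"additionalProperties":false}. steps is a list of rows, 1 to 10 of them, each of 5 numbers: dx, dy, dz in m, then a turn about the tool's z in degrees, then the finger opening in m; each row shifts and turns the commanded pose from where the row before left it, along the tool's axes as they then stand; what a row does not reach is not made up. A row lasts 1/10 s, in which the tool goes at most 0.05 m and 8.59 degrees, less where a joint would pass 70% of its speed; a pose out of reach is approached as far as the arm can. The fingers move at their own pace and stop on an object; squeeze is the grip in N (left out, the last holds). Time passes only in rows, so rows that do not move let the fingers close. The tool returns the time, the measured TCP pose, the force, the opening and the grip force at its end. only (a regular expression) keeps the lines of the reply that match it, lines (a string "A,B") keeps lines A to B, and quiet returns only ok. Input that does not fit is refused with a message, and nothing moves.
- readout.observe(): the state, without advancing time (a new reading comes with each control period).
- get_image(name): name is "side" or "top" or "wrist"; returns a dict with "pixels" (400x640x3 uint8, red, green, blue), "K" (3x3 intrinsics, pixels), "extrinsics" (4x4, takes a point from world to camera coordinates). Camera axes: x right, y down, z forward; pixel columns grow to the right and rows downward; lengths in m; the calibration is good to about 2 mm. A picture is of the moment at which its call begins. There is no depth.
- env.close_job(): hands the job in; it is judged then, once.
The state is a dict: "time_s": time; "q": joint angles; "qvel": joint speeds; "joint_efforts": joint torques, N m; "position": TCP position; "tool_rot": TCP orientation; "ft_force": force on the tool from outside, world axes, zero at the start; "wrist_torque": the same for the moment, N m; "grip_width": finger opening in m; "gripper_force": force on a finger pad.
Only numpy, scipy, OpenCV 4.12 (cv2) and the standard library are available. Lean on these libraries where they do the work, as an engineer would, in place of code of your own. Each camera call takes 0.05 s, during which the arm holds its last target. There are 200 camera calls.

## Task

Take the paint marker from its sloping rest and stand it upright, cap up, in the wooden tester block. All four sockets look alike, but rubber plugs fill three of them part-way up and only one lets the marker go fully home: feel for that one, lower the marker in until its foot rests on the bottom (do not drop it in) and let go. Leave the tape, stamp, jar and mug where they stand.

Things in the scene. Friction and masses are not known exactly. Their poses are not given: they have to be found in the camera images.
- marker: fat paint marker, round, 150 mm long, about 50 g: white barrel 22 mm thick, black cap (20.4 mm thick) on the last 42 mm. Origin: centre of its foot, the flat white end (edge bevelled 3 mm); z runs from foot to cap. At the start it lies in the rest, its z rising 30 degrees above level and pointing away from the robot within 25 degrees, the foot 35 mm above the table.
- rest: fixed wooden pen rest, base 190 (x) x 60 (y) x 10 mm, origin under its centre. Two U cradles, 38 mm wide, open above, hold the marker along the rest's x axis at 0-30 and 124-142 mm from its foot, their cheeks as high as the marker's axis; a stop stands at the foot. From 35 to 120 mm from the foot the marker is free on both sides and below.
- block: fixed wooden block, 60 (x) x 190 (y) x 60 mm high, origin under its centre, z up. Four upright round sockets, 25 mm wide with 3 mm bevelled mouths, open above at x = 0, y = -66, -22, 22, 66 mm. A black rubber plug lies in each, its top 36 mm above the table in three (socket 24 mm deep) and 8 mm in one, which may be any (52 mm deep). Poses do not tell which.
- tape: bystander: roll of white tape lying flat, 60 mm across, 24 mm high; origin under its centre.
- stamp: bystander: wooden hand stamp standing upright, 40 mm across, 66 mm high; origin under its centre.
- jar: bystander: closed glass jar, 64 mm across, 85 mm high; origin under its centre.
- mug: bystander: white mug, 84 mm across, 85 mm high, with a handle at its +y side; origin under its centre.

How it is judged:
By the outcome, as a careful person would: the job done as asked, in the order asked, and still so for the second after the job is handed in, with the robot touching nothing.
It also fails if it takes over 51 s, if anything falls off the work surface, if the arm or the gripper's body presses on something with over 40 N, if the wrist force passes 120 N, or if a joint passes its speed limit or range.

## Working session

There is one attempt and no reset: what is moved stays moved. The work goes in short steps, Python scripts to look and compute and a tool call to move; the robot and the scene stay as the last step left them, time stands still between calls to the robot, and variables do not carry over. Pictures are saved under pics/ and viewed, at most 11 in all, crops included, and the job is handed in when it is done.

```bash
ls; mkdir -p pics; python3 - <<'E'
from rig import env, readout, get_image
import cv2,numpy as np
for n in ("top","side"):
    d=get_image(n); cv2.imwrite(f"pics/{n}0.png",d["pixels"][:,:,::-1]); np.savez(f"{n}0.npz",**{k:d[k] for k in("pixels","K","extrinsics")})
    E=d["extrinsics"];print(n,d["K"].tolist(),(-E[:3,:3].T@E[:3,3]).round(3),E[:3,:3].round(3).tolist())
print(readout.observe())
E
```

```text
pics
rig.py
top [[457.91366100758347, 0.0, 325.0936444876064], [0.0, 457.91366100758347, 200.534106588778], [0.0, 0.0, 1.0]] [0.382 0.018 0.968] [[-0.076, -0.997, 0.002], [-0.971, 0.073, -0.226], [0.226, -0.019, -0.974]]
side [[505.293998753353, 0.0, 314.14696871398706], [0.0, 505.293998753353, 196.618912167389], [0.0, 0.0, 1.0]] [ 0.506 -0.78   0.745] [[0.997, -0.081, 0.003], [-0.051, -0.654, -0.755], [0.064, 0.753, -0.655]]
{'time_s': 0.1, 'q': array([-7.83382889e+01,  2.18398566e+01,  7.43799991e+01,  3.92757442e-04,
        8.38572746e+01, -1.23363212e+01]), 'qvel': array([-0.08561975, -0.07623691, -0.10577391, -0.09668272,  0.04455116,
       -0.05547969]), 'joint_efforts': array([ 5.35443090e-03, -4.49220836e+01, -2.31656277e+01, -7.03514252e-05,
        3.65362401e-03, -1.66510358e-06]), 'position': array([ 0.22362659, -0.50218797,  0.22085039]), 'tool_rot': array([[ 9.13559764e-01,  4.06704422e-01, -2.65431863e-04],
       [ 4.06704402e-01, -9.13558858e-01,  1.31976754e-03],
       [ 2.94267666e-04, -1.31363883e-03, -9.99999094e-01]]), 'ft_force': array([-0.27031699, -0.11451406, -0.22193275]), 'wrist_torque': array([-0.01428073,  0.01514804, -0.01807561]), 'gripper_force': 0.0, 'grip_width': 0.08544674235876917}
```

View pics/top0.png

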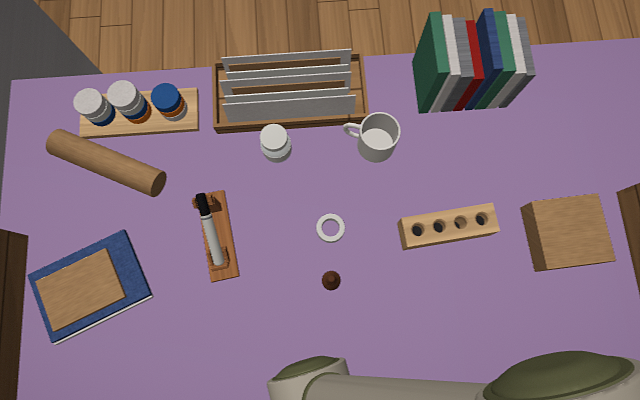

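View pics/side0.png

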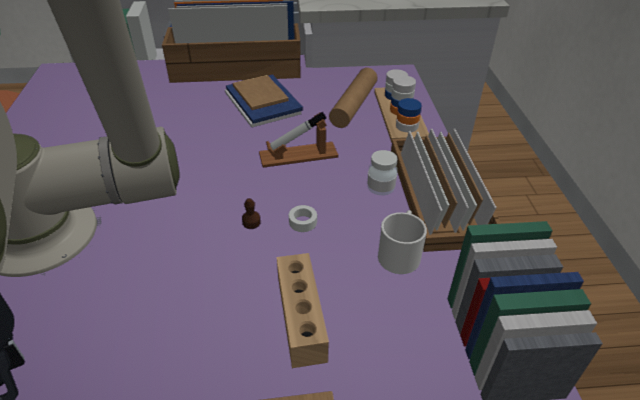

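The top view shows the marker at (201,195)–(218,264) lying in the rest, cap away from the robot. The block's sockets are near (418,230), (439,226), (460,222) and (481,218). The side view shows the marker's foot at about (272,147), its cap at (325,116), and the block's sockets along (296,266)–(308,328).

The tool only ever points down, so the marker has to be pivoted in the pads. I'll measure the scene and look closely at the rest.

```bash
cat > h.py <<'E'
import numpy as np,cv2
def load(n): return np.load(n+".npz")
def ray(d,uv):
    E=d["extrinsics"];R=E[:3,:3];v=R.T@np.linalg.inv(d["K"])@np.array([uv[0],uv[1],1.]);return -R.T@E[:3,3],v/np.linalg.norm(v)
def onz(d,uv,z):
    c,v=ray(d,uv);return c+v*(z-c[2])/v[2]
def proj(d,P):
    q=d["K"]@(d["extrinsics"]@np.append(P,1))[:3];return q[:2]/q[2]
def plane(d,a,b):
    c,u=ray(d,a);_,v=ray(d,b);n=np.cross(u,v);return n/np.linalg.norm(n),c
def tri(d1,a,d2,b):
    c1,u=ray(d1,a);c2,v=ray(d2,b);s=np.linalg.lstsq(np.c_[u,-v],c2-c1,rcond=None)[0];p,q=c1+u*s[0],c2+v*s[1];return (p+q)/2,np.linalg.norm(p-q)
E
python3 - <<'E'
from h import *
T=load("top0")["pixels"];S=load("side0")["pixels"]
def crop(I,x,y,w,h,k): return cv2.resize(I[y:y+h,x:x+w],None,fx=k,fy=k,interpolation=cv2.INTER_CUBIC)
a=crop(T,185,180,65,110,4);b=crop(S,250,100,100,75,5) 
c=crop(T,390,195,120,60,4);d=crop(S,265,245,75,125,3)
C=np.zeros((600,800,3),np.uint8)
def put(i,x,y):
    h,w=i.shape[:2];h=min(h,600-y);w=min(w,800-x);C[y:y+h,x:x+w]=i[:h,:w]
put(a[:340],0,0);put(b[:345],262,0);put(c,0,345);put(d,540,225+0)
cv2.imwrite("pics/c1.png",C[:,:,::-1])
E
```

```text
(no output)
```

View pics/c1.png

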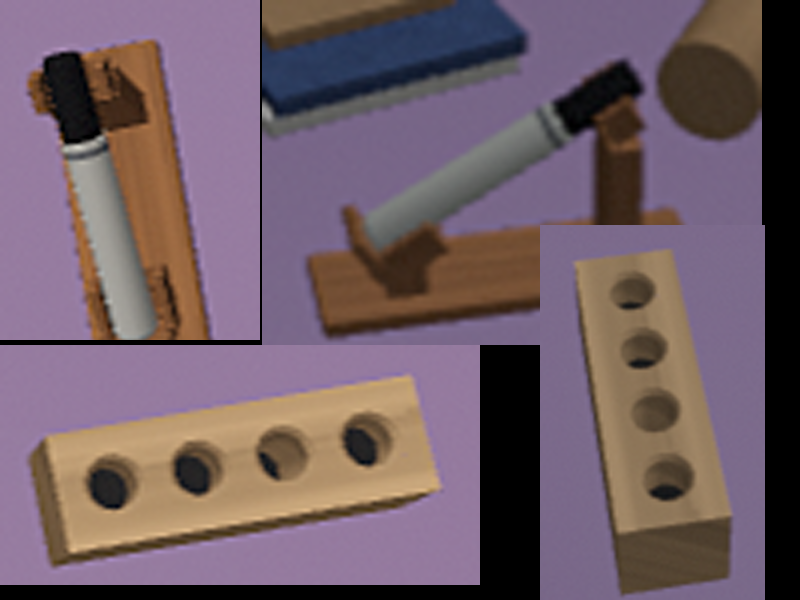

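The crop shows a plate-like stop behind the foot. In both views the third socket (top pixel ≈(460,222)) shows much less black, so it is probably the deep one, to be confirmed by feel.

```bash
python3 - <<'E'
from h import *
t=load("top0");s=load("side0")
def mask(I,f,roi):
    x,y,w,h=roi;m=np.zeros(I.shape[:2],np.uint8)
    hsv=cv2.cvtColor(I,cv2.COLOR_RGB2HSV);m[y:y+h,x:x+w]=(f(hsv.astype(int))[y:y+h,x:x+w])*255;return m
def big(m):
    c=max(cv2.findContours(m,0,1)[0],key=cv2.contourArea);return c
ends={}
for n,d,roi in(("t",t,(188,185,50,90)),("s",s,(262,108,70,50))):
    I=d["pixels"]
    mw=mask(I,lambda h:(h[...,1]<45)&(h[...,2]>90),roi); mb=mask(I,lambda h:(h[...,2]<50),roi)
    cw,cb=big(mw),big(mb)
    r=cv2.minAreaRect(cw);rb=cv2.minAreaRect(cb)
    vx,vy,x,y=cv2.fitLine(np.argwhere(cv2.drawContours(np.zeros_like(mw),[cw],-1,255,-1))[:,::-1].astype(np.float32),cv2.DIST_L2,0,.01,.01).ravel()
    print(n,r,rb,(vx,vy,x,y))
    ends[n]=(np.array([x,y]),np.array([x+40*vx,y+40*vy]))
n1,c1=plane(t,*ends["t"]);n2,c2=plane(s,*ends["s"])
a=np.cross(n1,n2);a/=np.linalg.norm(a);a*=np.sign(a[2])
p=np.linalg.lstsq(np.array([n1,n2,a]),np.array([n1@c1,n2@c2,a@np.array([.4,.2,.06])]),rcond=None)[0]
print("axis",a,"elev",np.degrees(np.arcsin(a[2])),"yaw",np.degrees(np.arctan2(a[1],a[0])))
foot=p+a*(.035-p[2])/a[2];print("foot@z35",foot,"cap",foot+.15*a)
for n,d in(("t",t),("s",s)):print(n,[proj(d,foot+k*a).round(1) for k in(0,.108,.15)])
# holes & face
for n,d,roi in(("t",t,(395,195,112,62)),("s",s,(270,250,62,100))):
    I=d["pixels"]
    m=mask(I,lambda h:(h[...,0]<25)&(h[...,1]>50)&(h[...,2]>(165 if n=="t" else 140)),roi)
    cs,hi=cv2.findContours(m,cv2.RETR_CCOMP,1)
    k=max(range(len(cs)),key=lambda i:cv2.contourArea(cs[i]))
    b=cv2.boxPoints(cv2.minAreaRect(cs[k]))
    print(n,"face",[(onz(d,q,.06)[:2]).round(4).tolist() for q in b], onz(d,b.mean(0),.06).round(4))
    for i,c in enumerate(cs):
        if hi[0][i][3]==k and cv2.contourArea(c)>30:
            e=cv2.fitEllipse(c);print(" hole",np.round(e[0],1),np.round(e[1],1),onz(d,e[0],.06).round(4))
E
```

```text
t ((212.2547149658203, 239.64151000976562), (51.6475715637207, 11.126205444335938), 74.05460357666016) ((201.97866821289062, 204.13168334960938), (22.430280685424805, 11.215140342712402), 72.6459732055664) (np.float32(0.26797497), np.float32(0.9634259), np.float32(212.48308), np.float32(240.12782))
s ((289.59808349609375, 134.40643310546875), (9.082375526428223, 44.69860076904297), 61.60697937011719) ((316.75677490234375, 119.45945739746094), (8.137334823608398, 16.972156524658203), 54.462318420410156) (np.float32(0.85434335), np.float32(-0.519709), np.float32(289.5873), np.float32(134.6))
axis [0.86399881 0.12110881 0.48871128] elev 29.25591270067365 yaw 7.979299760433663
foot@z35 [0.47848038 0.22272893 0.035     ] cap [0.6080802  0.24089525 0.10830669]
t [array([219.7, 266.2]), array([205.9, 216.5]), array([200.3, 196.2])]
s [array([267.9, 147.8]), array([306. , 124.6]), array([321.1, 115.4])]
t face [[0.5464, -0.1504], [0.5647, -0.3437], [0.5044, -0.3441], [0.4868, -0.1536]] [ 0.5253 -0.2476  0.06  ]
 hole [417.6 228.8] [14.9 15.8] [ 0.5204 -0.1806  0.06  ]
 hole [439.  225.3] [14.8 15.7] [ 0.5244 -0.2245  0.06  ]
 hole [460.2 221.6] [15.  15.8] [ 0.5287 -0.268   0.06  ]
 hole [481.4 218.1] [14.9 15.3] [ 0.5326 -0.3118  0.06  ]
s face [[0.48, -0.1581], [0.5214, -0.1485], [0.5442, -0.339], [0.5089, -0.3454]] [ 0.5146 -0.2556  0.06  ]
```

Request:
nudge_tcp(steps=[[0, 0, 0, 8, 0.085], [0, 0, 0, 8, 0.085], [0.0244, -0.0379, 0, 0, 0.085], [0.0244, -0.0379, 0, 0, 0.085], [0.0244, -0.0379, 0, 0, 0.085], [0.0244, -0.0379, 0, 0, 0.085], [0.0244, -0.0379, 0, 0, 0.085], [0.0244, -0.0379, 0, 0, 0.085], [0.0244, -0.0379, 0, 0, 0.085], [0.0244, -0.0379, 0, 0, 0.085]], squeeze=40)

```text
time_s: 1.1
position: [0.3751, -0.1732, 0.2213]
tool_rot: [[0.99, 0.139, -0.0], [0.139, -0.99, 0.0], [-0.0, -0.0, -1.0]]
ft_force: [1.2, -0.7, 0.5]
grip_width: 0.0853
gripper_force: 0.0
```

Request:
nudge_tcp(steps=[[0.0244, -0.0379, 0, 0, 0.085], [0.0244, -0.0379, 0, 0, 0.085], [0.0244, -0.0379, 0, 0, 0.085], [0.0244, -0.0379, 0, 0, 0.085], [0.0244, -0.0379, 0, 0, 0.085], [0.0244, -0.0379, 0, 0, 0.085], [0.0244, -0.0379, 0, 0, 0.085], [0.0244, -0.0379, 0, 0, 0.085], [0.0244, -0.0379, 0, 0, 0.085], [0.0244, -0.0379, 0, 0, 0.085]])

```text
time_s: 2.1
position: [0.564, 0.2361, 0.221]
tool_rot: [[0.99, 0.139, -0.001], [0.139, -0.99, -0.0], [-0.001, 0.0, -1.0]]
ft_force: [-0.2, -0.8, 1.4]
grip_width: 0.0847
gripper_force: 0.0
```

```bash
python3 - <<'E'
from rig import env, readout, get_image
from h import *
d=get_image("wrist");cv2.imwrite("pics/w1.png",d["pixels"][:,:,::-1]);np.savez("w1.npz",**{k:d[k] for k in("pixels","K","extrinsics")})
o=readout.observe();print(o["position"],o["tool_rot"].round(4).tolist(),o["q"].round(1))
E
```

```text
[0.56531925 0.24107465 0.22012225] [[0.9898, 0.1426, -0.0004], [0.1426, -0.9898, 0.0023], [-0.0001, -0.0023, -1.0]] [12.  28.5 63.5  0.1 88.1 93.8]
```

View pics/w1.png

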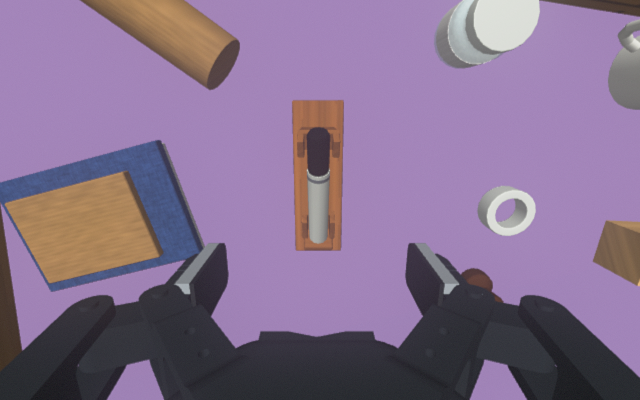

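The wrist view shows the marker in line with the jaws, from foot (318,242) to cap (318,128), with the fingers well clear on both sides. I'll refine its lateral place from this view.

```bash
python3 - <<'E'
from rig import env, readout, get_image
from h import *
d=load("w1");I=d["pixels"]
h=cv2.cvtColor(I,cv2.COLOR_RGB2HSV)
m=((h[...,1]<45)&(h[...,2]>90)).astype(np.uint8)*255;m[:,:290]=0;m[:,345:]=0;m[:120]=0;m[248:]=0
b=((h[...,2]<50)).astype(np.uint8)*255;b[:,:290]=0;b[:,345:]=0;b[:110]=0;b[185:]=0
c=max(cv2.findContours(m,0,1)[0],key=cv2.contourArea);cb=max(cv2.findContours(b,0,1)[0],key=cv2.contourArea)
print(cv2.boundingRect(c),cv2.boundingRect(cb))
pts=np.argwhere(cv2.drawContours(np.zeros_like(m),[c],-1,255,-1))[:,::-1].astype(np.float32)
vx,vy,x,y=cv2.fitLine(pts,cv2.DIST_L2,0,.01,.01).ravel();vx,vy=(vx,vy) if vy<0 else(-vx,-vy)
u0=np.array([x-vx/vy*(y-243),243.]);u1=np.array([x-vx/vy*(y-180),180.])
P0=onz(d,u0,.035);P1=onz(d,u1,.035+.108*.5)
print(u0,u1,P0,P1,"yaw",np.degrees(np.arctan2(*(P1-P0)[1::-1])),"len",np.linalg.norm(P1-P0))
F=np.array([.482,.223,.037]);
yw=np.radians(8);A=np.array([np.cos(yw)*.866,np.sin(yw)*.866,.5])
print([proj(d,F+s*A) for s in(0,.108,.15)])
o=readout.observe();G=F+.095*A;print("target",G,"now",o["position"],"tool delta",o["tool_rot"].T@(G-o["position"]),np.degrees(np.arctan2(*o["tool_rot"][1::-1,0])))
E
```

```text
Traceback (most recent call last):
ValueError: max() iterable argument is empty
```

```bash
python3 - <<'E'
from rig import env, readout, get_image
from h import *
d=load("w1");I=d["pixels"]
h=cv2.cvtColor(I,cv2.COLOR_RGB2HSV)
print(h[210,318],h[150,318],h[210,300],h[210,270])
m=((h[...,1]<70)&(h[...,2]>90)&((h[...,0]<115)|(h[...,1]<30))).astype(np.uint8)*255;m[:,:300]=0;m[:,336]=0;m[:,336:]=0;m[:165]=0;m[248:]=0
c=max(cv2.findContours(m,0,1)[0],key=cv2.contourArea)
print(cv2.boundingRect(c),cv2.contourArea(c))
pts=np.argwhere(cv2.drawContours(np.zeros_like(m),[c],-1,255,-1))[:,::-1].astype(np.float32)
vx,vy,x,y=cv2.fitLine(pts,cv2.DIST_L2,0,.01,.01).ravel()
u0=np.array([x-vx/vy*(y-243),243.]);u1=np.array([x-vx/vy*(y-180),180.])
P0=onz(d,u0,.035);P1=onz(d,u1,.035+.108*.5)
print(u0,u1,P0,P1,"yaw",np.degrees(np.arctan2(*(P1-P0)[1::-1])),"len",np.linalg.norm(P1-P0))
F=np.array([.482,.223,.037]);
yw=np.radians(8);A=np.array([np.cos(yw)*.866,np.sin(yw)*.866,.5])
print([proj(d,F+s*A) for s in(0,.108,.15)])
o=readout.observe();G=F+.095*A;print("target",G,"now",o["position"],"tool delta",o["tool_rot"].T@(G-o["position"]),np.degrees(np.arctan2(*o["tool_rot"][1::-1,0])))
E
```

```text
[ 30   8 168] [150  49  63] [ 10 130 163] [138  72 184]
(307, 169, 23, 75) 1294.0
[317.7013855 243.       ] [317.92224121 180.        ] [0.47893152 0.22336199 0.035     ] [0.56848306 0.23615077 0.089     ] yaw 8.12740691405344 len 0.10535194278536587
[array([318.36682595, 241.41805718]), array([318.98966411, 174.22253599]), array([319.33355964, 137.1210213 ])]
target [0.56346935 0.23444977 0.0845    ] now [0.56531925 0.24107465 0.22012225] tool delta [-0.00276545  0.00660543  0.13560762] 8.19733368293983
```

Request:
nudge_tcp(steps=[[0, 0, 0, 0, 0.085], [-0.001, 0, 0.03, 0, 0.085], [-0.001, 0, 0.03, 0, 0.085], [0, 0, 0.03, 0, 0.085], [0, 0, 0.025, 0, 0.085], [0, 0, 0.0225, 0, 0.085], [0, 0, 0, 0, 0.085], [0, 0, 0, 0, 0.085], [0, 0, 0, 0, 0.085]], squeeze=20)

```text
time_s: 3.05
position: [0.5624, 0.2337, 0.0855]
tool_rot: [[0.99, 0.139, 0.002], [0.139, -0.99, 0.0], [0.002, -0.0, -1.0]]
ft_force: [-0.1, 0.4, 0.3]
grip_width: 0.0853
gripper_force: 0.0
```

```bash
python3 - <<'E'
from rig import env, readout, get_image
import cv2
d=get_image("side");cv2.imwrite("pics/s2.png",cv2.resize(d["pixels"][60:210,200:400,::-1],None,fx=4,fy=4,interpolation=2))
print(readout.observe()["position"])
E
```

```text
[0.56234679 0.2338194  0.08550499]
```

View pics/s2.png

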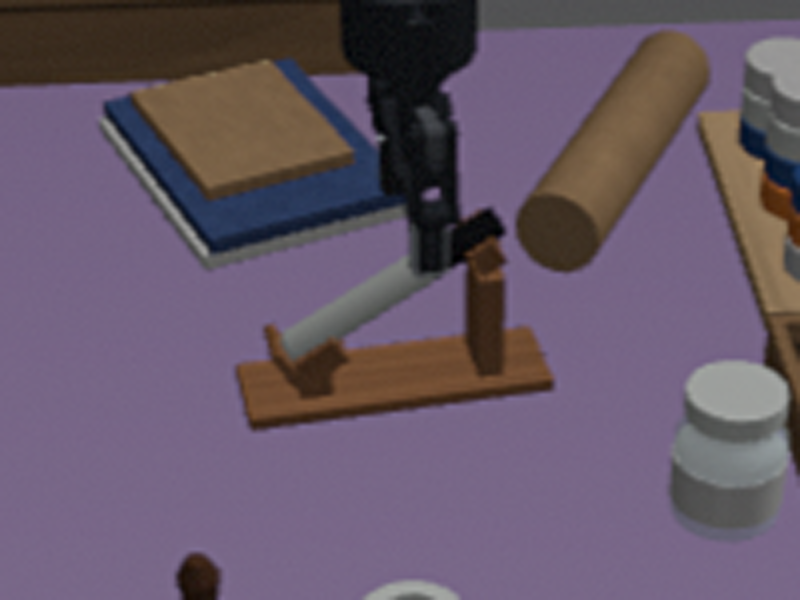

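The near finger sits beside the barrel just below the cap (crop ≈(430,250)), clear of the upper cradle. Now I close gently.

Request:
nudge_tcp(steps=[[0, 0, 0, 0, 0.015], [0, 0, 0, 0, 0.015], [0, 0, 0, 0, 0.015], [0, 0, 0, 0, 0.015], [0, 0, 0, 0, 0.015], [0, 0, 0, 0, 0.015], [0, 0, 0, 0, 0.015]], squeeze=20)

```text
time_s: 3.8
position: [0.5617, 0.2339, 0.0839]
tool_rot: [[0.99, 0.139, -0.0], [0.139, -0.99, -0.0], [-0.0, -0.0, -1.0]]
ft_force: [-0.1, 0.5, -0.5]
grip_width: 0.0148
gripper_force: 0.0
```

Gripped nothing (opening at 14.8 mm, no force). I'll look from the wrist and side.

```bash
python3 - <<'E'
from rig import env, readout, get_image
import cv2,numpy as np
d=get_image("side");e=get_image("wrist")
a=cv2.resize(d["pixels"][80:180,240:360],None,fx=3.3,fy=3.3,interpolation=2)
b=cv2.resize(e["pixels"][60:400,120:520],None,fx=1,fy=1)
C=np.zeros((340,800,3),np.uint8);C[:330,:396]=a[:330,:396];C[:340,400:800]=b
cv2.imwrite("pics/s3.png",C[:,:,::-1])
E
```

```text
(no output)
```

View pics/s3.png

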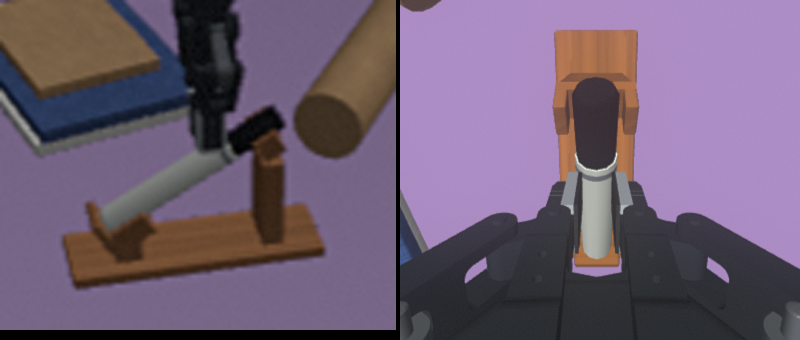

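```bash
python3 - <<'E'
from rig import env, readout, get_image
from h import *
o=readout.observe();print(o["grip_width"],o["gripper_force"],o["position"])
e=get_image("wrist");d=get_image("side")
p=o["position"];R=o["tool_rot"]
for nm,c in(("side",d),("wrist",e)):
  for y in(-.018,-.0075,.0075):
    print(nm,y,[proj(c,p+R@np.array([x,y if nm!="side" else -y,z])).round(1).tolist() for x in(-.011,.011) for z in(-.008,.011)])
F=np.array([.480,.223,.036]);A=np.array([np.cos(.14)*.866,np.sin(.14)*.866,.5])
print([proj(d,F+s*A).round(1).tolist() for s in(0,.095,.108,.15)],[proj(e,F+s*A).round(1).tolist() for s in(0,.095,.108,.15)])
h=cv2.cvtColor(e["pixels"],cv2.COLOR_RGB2HSV);print("wrist row 250", [tuple(map(int,e["pixels"][250,x])) for x in range(286,354,3)])
E
```

```text
0.014578213688777921 0.0 [0.56173045 0.23391993 0.0839161 ]
side -0.018 [[298.7, 128.4], [298.8, 135.2], [307.9, 127.3], [307.9, 134.1]]
side -0.0075 [[297.8, 126.0], [298.0, 132.8], [307.0, 124.9], [307.0, 131.7]]
side 0.0075 [[296.6, 122.6], [296.7, 129.4], [305.6, 121.6], [305.7, 128.3]]
wrist -0.018 [[283.8, 267.8], [287.2, 251.6], [282.6, 228.8], [286.2, 216.2]]
wrist -0.0075 [[303.8, 267.8], [305.1, 251.6], [303.4, 228.8], [304.8, 216.2]]
wrist 0.0075 [[332.3, 267.9], [330.7, 251.6], [333.0, 228.8], [331.2, 216.2]]
[[268.5, 147.4], [301.7, 126.7], [306.3, 123.8], [321.3, 114.4]] [[316.8, 314.9], [317.0, 242.2], [317.0, 227.3], [317.2, 163.9]]
wrist row 250 [(141, 146, 151), (140, 143, 150), (141, 143, 149), (116, 117, 123), (64, 58, 64), (65, 62, 66), (176, 179, 172), (178, 181, 174), (179, 181, 175), (181, 182, 176), (176, 180, 173), (170, 172, 165), (164, 166, 160), (159, 161, 154), (147, 148, 143), (87, 88, 88), (61, 57, 61), (74, 73, 78), (142, 146, 151), (141, 145, 151), (138, 144, 149), (135, 140, 144), (68, 66, 75)]
```

The projections show the fingertips about 19 mm higher than I assumed: the marker is visible through the gap at columns 304–331, below the tips. I'll open part-way, go 20 mm lower and close again.

Request:
nudge_tcp(steps=[[0, 0, 0, 0, 0.045], [0, 0, 0, 0, 0.045], [0, 0, 0, 0, 0.045], [0, 0, 0.01, 0, 0.045], [0, 0, 0.01, 0, 0.045], [0, 0, 0, 0, 0.045]], squeeze=20)

```text
time_s: 4.6
position: [0.5607, 0.2337, 0.0618]
tool_rot: [[0.99, 0.139, -0.004], [0.139, -0.99, -0.001], [-0.004, 0.0, -1.0]]
ft_force: [0.8, 0.3, 0.4]
grip_width: 0.0446
gripper_force: 0.0
```

Request:
nudge_tcp(steps=[[0, 0, 0, 0, 0.01], [0, 0, 0, 0, 0.01], [0, 0, 0, 0, 0.01], [0, 0, 0, 0, 0.01], [0, 0, 0, 0, 0.01]], squeeze=20)

```text
time_s: 5.1
position: [0.5618, 0.2339, 0.0641]
tool_rot: [[0.99, 0.139, 0.0], [0.139, -0.99, 0.0], [0.0, -0.0, -1.0]]
ft_force: [-0.2, 0.4, -0.1]
grip_width: 0.0211
gripper_force: 21.4
```

Gripped (21 mm, 21 N). One composite check of where the pads and palm sit relative to the marker before pivoting.

```bash
python3 - <<'E'
from rig import env, readout, get_image
from h import *
d=get_image("side");e=get_image("wrist")
a=cv2.resize(d["pixels"][20:165,255:355],None,fx=4,fy=4,interpolation=2)
b=e["pixels"][0:400,120:520]
C=np.zeros((580,800,3),np.uint8);C[:580,:400]=a;C[:400,400:800]=b
cv2.imwrite("pics/s4.png",C[:,:,::-1])
o=readout.observe();p=o["position"];R=o["tool_rot"]
for z in(.011,0,-.008,-.03,-.062): print(z,"side",[(4*(proj(d,p+R@np.array([x,.0105,z]))-[255,20])).round().tolist() for x in(-.011,.011)],"wrist",[(proj(e,p+R@np.array([x,y,z]))+[280,0]).round().tolist() for x in(-.011,.011) for y in(-.0105,.0105)])
E
```

```text
0.011 side [[174.0, 482.0], [209.0, 477.0]] wrist [[580.0, 252.0], [616.0, 252.0], [579.0, 216.0], [617.0, 216.0]]
0 side [[173.0, 466.0], [209.0, 462.0]] wrist [[579.0, 261.0], [617.0, 261.0], [578.0, 223.0], [618.0, 223.0]]
-0.008 side [[173.0, 455.0], [209.0, 451.0]] wrist [[578.0, 268.0], [618.0, 268.0], [577.0, 229.0], [619.0, 229.0]]
-0.03 side [[172.0, 424.0], [209.0, 419.0]] wrist [[575.0, 292.0], [621.0, 292.0], [574.0, 248.0], [623.0, 248.0]]
-0.062 side [[171.0, 377.0], [209.0, 372.0]] wrist [[569.0, 344.0], [629.0, 344.0], [568.0, 290.0], [630.0, 290.0]]
```

View pics/s4.png

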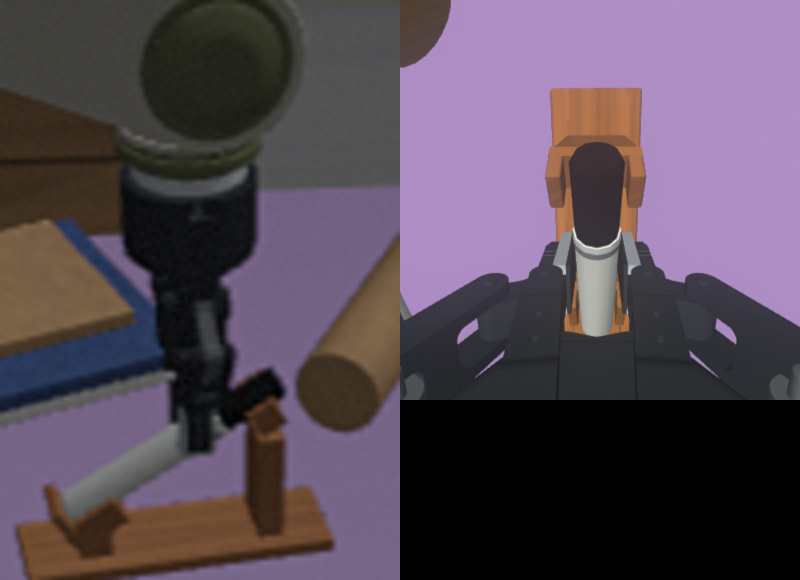

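The fingertips are at about (200,450), roughly 19 mm back from the nominal TCP, with the pads on the barrel just below the cap. Next I pivot the marker about its stop in steps, measuring its tilt from the side view each time.

```bash
cat > tilt.py <<'E'
from rig import env, readout, get_image
from h import *
import sys
def blob(d,P,r=70):
    I=d["pixels"];h=cv2.cvtColor(I,cv2.COLOR_RGB2HSV);c=proj(d,P);m=((h[...,1]<60)&(h[...,2]>85)).astype(np.uint8)*255
    k=np.zeros_like(m);cv2.circle(k,tuple(int(v) for v in c),r,255,-1);m&=k
    m=cv2.morphologyEx(m,cv2.MORPH_OPEN,np.ones((3,3)))
    cs=[q for q in cv2.findContours(m,0,1)[0] if cv2.contourArea(q)>100]
    q=min(cs,key=lambda q:abs(cv2.pointPolygonTest(q,tuple(map(float,c)),True)));return q,m
def meas(tag=None,ylat=0.):
    d=get_image("side");o=readout.observe();R=o["tool_rot"];p=o["position"]
    P=p+R@np.array([0,0,-.019])
    q,m=blob(d,p+R@np.array([0,0,.03]));f=np.zeros_like(m);cv2.drawContours(f,[q],-1,255,-1)
    pts=np.argwhere(f)[:,::-1].astype(np.float32);vx,vy,x,y=cv2.fitLine(pts,cv2.DIST_HUBER,0,.01,.01).ravel()
    n,c=plane(d,(x,y),(x+30*vx,y+30*vy));a=np.cross(n,R[:,1]);a/=np.linalg.norm(a);a*=np.sign(a[2])
    # point of the axis in the jaw mid-plane
    ell=lambda uv:(lambda c,v:c+v*(R[:,1]@(P-c))/(R[:,1]@v))(*ray(d,uv))
    t=[(pt-[x,y])@[vx,vy] for pt in pts];e=[ell((x+k*vx,y+k*vy)) for k in(min(t),max(t))];e.sort(key=lambda v:v[2])
    print("t",round(o["time_s"],2),"elev",round(float(np.degrees(np.arctan2(a[2],a@R[:,0]))),1),"low end",e[0].round(4),"in tool",(R.T@(e[0]-P)).round(4),"area",len(pts),"F",o["ft_force"].round(1),"w",round(float(o["grip_width"]),4),"tcp",p.round(4))
    if tag:cv2.imwrite(f"pics/{tag}.png",d["pixels"][:,:,::-1])
    return d,o,a,e[0]
if __name__=="__main__":meas()
E
python3 tilt.py
```

```text
t 5.25 elev 31.3 low end [0.4853 0.2232 0.0381] in tool [-0.0772  0.      0.0449] area 268 F [1.1 0.  0.9] w 0.0215 tcp [0.5618 0.234  0.064 ]
```

Request:
nudge_tcp(steps=[[-0.0045, 0, -0.0066, 0, 0.01], [-0.0045, 0, -0.0066, 0, 0.01], [-0.0045, 0, -0.0066, 0, 0.01], [-0.0045, 0, -0.0066, 0, 0.01], [0, 0, 0, 0, 0.01]], squeeze=20)

```text
time_s: 5.75
position: [0.5429, 0.2314, 0.0913]
tool_rot: [[0.99, 0.139, -0.001], [0.139, -0.99, -0.0], [-0.001, -0.0, -1.0]]
ft_force: [-0.0, 0.3, 0.2]
grip_width: 0.0212
gripper_force: 21.2
```

```bash
python3 tilt.py
```

```text
t 5.8 elev 33.7 low end [0.4643 0.2203 0.0631] in tool [-0.0795  0.      0.0467] area 382 F [-0.5 -0.2 -0.5] w 0.0207 tcp [0.543  0.2314 0.0907]
```

The stop's face is square to the marker, so it gave no turning moment and the marker only slid up over it, still held at 30°. The block's upright far face will work better: push the foot against it and swing the marker upright there. It is also a handy place to square the barrel. I'll compute the moves.

```bash
cat > blk.py <<'E'
from h import *
t=load("top0")
H=np.array([[.5204,-.1806],[.5244,-.2245],[.5287,-.2680],[.5326,-.3118]])
yv=H[0]-H[3];yv/=np.linalg.norm(yv);xv=np.array([yv[1],-yv[0]])
C=H.mean(0);yaw=np.degrees(np.arctan2(xv[1],xv[0]))
sock=lambda i:C+yv*[.066,.022,-.022,-.066][i]
E
python3 - <<'E'
from blk import *
from rig import env, readout, get_image
o=readout.observe();print("blk",C,yaw,xv)
for n,uv,z in(("mug",(378,137),.085),("tape",(330,228),.024),("stamp",(331,280),.06),("jar",(274,135),.085),("books",(418,112),0),("books2",(532,103),0)):print(n,onz(t,uv,z).round(3))
S=sock(2);w=S+xv*(.030+.0055+.012)+xv*.082
print("pivot target",w,"r",np.hypot(*w))
y=np.radians(yaw);R=np.array([[np.cos(y),np.sin(y)],[np.sin(y),-np.cos(y)]])
print("delta in yawed tool",R.T@(w-o["position"][:2]),o["position"])
E
```

```text
blk [ 0.526525 -0.246225] 5.312531900104681 [0.99570447 0.09258837]
mug [ 0.712 -0.117  0.085]
tape [ 0.541 -0.006  0.024]
stamp [0.433 0.001 0.06 ]
jar [0.732 0.095 0.085]
books [ 0.797 -0.227  0.   ]
books2 [ 0.799 -0.49   0.   ]
pivot target [ 0.65750567 -0.2561403 ] r 0.7056355756454133
delta in yawed tool [0.06883425 0.49604521] [0.54303909 0.23140087 0.09067781]
```

Request:
nudge_tcp(steps=[[0, 0, -0.04, 0, 0.01], [0, 0, -0.04, 0, 0.01], [0, 0, -0.03, 2.7, 0.01], [0.006, 0.0413, 0, 0, 0.01], [0.0057, 0.0413, 0, 0, 0.01], [0.0057, 0.0413, 0, 0, 0.01], [0.0057, 0.0413, 0, 0, 0.01], [0.0057, 0.0413, 0, 0, 0.01], [0.0057, 0.0413, 0, 0, 0.01], [0.0057, 0.0413, 0, 0, 0.01]], squeeze=20)

```text
time_s: 6.8
position: [0.6103, -0.0543, 0.1997]
tool_rot: [[0.996, 0.092, -0.002], [0.092, -0.996, 0.001], [-0.002, -0.001, -1.0]]
ft_force: [1.1, 0.3, -0.6]
grip_width: 0.0212
gripper_force: 21.2
```

Request:
nudge_tcp(steps=[[0.0057, 0.0413, 0, 0, 0.01], [0.0057, 0.0413, 0, 0, 0.01], [0.0057, 0.0413, 0, 0, 0.01], [0.0057, 0.0413, 0, 0, 0.01], [0.0057, 0.0413, 0, 0, 0.01], [0, 0, 0, 0, 0.01], [0, 0, 0, 0, 0.01], [0, 0, 0, 0, 0.01]])

```text
time_s: 7.6
position: [0.6579, -0.2546, 0.2001]
tool_rot: [[0.996, 0.093, -0.001], [0.093, -0.996, 0.001], [-0.001, -0.001, -1.0]]
ft_force: [0.9, -0.0, -0.0]
grip_width: 0.0207
gripper_force: 21.2
```

```bash
python3 tilt.py
```

```text
t 7.65 elev 179.8 low end [ 0.7319 -0.2473  0.1665] in tool [0.0743 0.     0.0528] area 3125 F [ 0.2  0.6 -1.1] w 0.0212 tcp [ 0.658  -0.2543  0.2004]
```

```bash
python3 - <<'E'
s=open("tilt.py").read()
s=s.replace('q,m=blob(d,p+R@np.array([0,0,.03]))','q,m=blob(d,[P+R@np.array(v) for v in((-.11,0,-.0),(.014,0,0),(.014,0,.11),(-.11,0,.11))])')
a=s.index("    k=np.zeros_like");b=s.index("def meas")
s=s[:a]+'''    k=np.zeros_like(m);cv2.fillPoly(k,[np.array([proj(d,v) for v in P],np.int32)],255);m&=k
    m=cv2.morphologyEx(m,cv2.MORPH_OPEN,np.ones((3,3)))
    return max(cv2.findContours(m,0,1)[0],key=cv2.contourArea),m
'''+s[b:]
s=s.replace("c=proj(d,P);","")
s=s.replace('"area",len(pts)','"area",len(pts),"rect",cv2.minAreaRect(q)')
open("tilt.py","w").write(s)
E
python3 tilt.py
```

```text
t 7.7 elev 40.3 low end [ 0.5677 -0.2628  0.1447] in tool [-0.0907  0.      0.0749] area 923 rect ((353.8807678222656, 248.8584747314453), (20.953144073486328, 70.0189208984375), 52.90715789794922) F [ 0.3  0.3 -0.1] w 0.0212 tcp [ 0.658  -0.2543  0.2006]
```

```bash
python3 - <<'E'
from tilt import *
d=get_image("side");cv2.imwrite("pics/s5.png",cv2.resize(d["pixels"][150:350,240:500,::-1],None,fx=3,fy=3,interpolation=2))
E
```

```text
(no output)
```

View pics/s5.png

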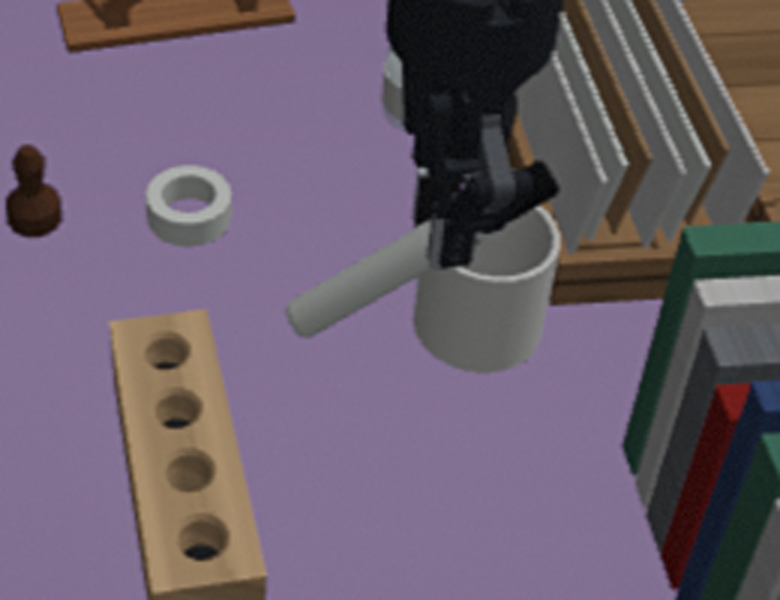

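The side view shows the marker still held at 30°, foot at about crop (302,317), clear of the block, with the mug well behind. I lower it beside the far face and push.

Request:
nudge_tcp(steps=[[0, 0, 0.036, 0, 0.01], [0, 0, 0.036, 0, 0.01], [0, 0, 0.036, 0, 0.01], [0, 0, 0.036, 0, 0.01], [0, 0, 0, 0, 0.01], [0, 0, 0, 0, 0.01], [-0.005, 0, 0, 0, 0.01], [-0.005, 0, 0, 0, 0.01]], squeeze=20)

```text
time_s: 8.55
position: [0.6485, -0.257, 0.0587]
tool_rot: [[0.996, 0.093, 0.003], [0.093, -0.996, -0.002], [0.003, 0.002, -1.0]]
ft_force: [0.2, -0.5, -0.2]
grip_width: 0.021
gripper_force: 21.2
```

```bash
python3 tilt.py
```

```text
t 8.6 elev 34.9 low end [ 0.5737 -0.264   0.0229] in tool [-0.0743  0.      0.0543] area 633 rect ((348.9501037597656, 304.22747802734375), (14.632807731628418, 48.84904098510742), 61.189208984375) F [ 1.2 -0.2 -0.2] w 0.0211 tcp [ 0.6476 -0.2571  0.0583]
```

Request:
nudge_tcp(steps=[[-0.004, 0, 0, 0, 0.01], [-0.0045, 0, -0.0066, 0, 0.01], [-0.0045, 0, -0.0066, 0, 0.01], [-0.0045, 0, -0.0066, 0, 0.01], [-0.0045, 0, -0.0066, 0, 0.01], [0, 0, 0, 0, 0.01]], squeeze=20)

```text
time_s: 9.2
position: [0.6263, -0.2591, 0.0843]
tool_rot: [[0.996, 0.092, 0.002], [0.092, -0.996, -0.001], [0.002, 0.001, -1.0]]
ft_force: [3.3, 0.6, -0.1]
grip_width: 0.0208
gripper_force: 20.5
```

```bash
python3 tilt.py
```

```text
t 9.25 elev 47.7 low end [ 0.5631 -0.2649  0.0332] in tool [-0.0639 -0.      0.0695] area 606 rect ((339.64404296875, 298.7080078125), (15.558403968811035, 45.916263580322266), 55.304840087890625) F [3.7 0.7 1.6] w 0.021 tcp [ 0.6266 -0.259   0.0838]
```

It is rotating (about 48°), with only about 4 N at the foot. Continuing.

Request:
nudge_tcp(steps=[[-0.0054, 0, -0.005, 0, 0.01], [-0.0054, 0, -0.005, 0, 0.01], [-0.0054, 0, -0.004, 0, 0.01], [-0.0054, 0, -0.004, 0, 0.01], [-0.0054, 0, -0.004, 0, 0.01], [0, 0, 0, 0, 0.01]], squeeze=20)

```text
time_s: 9.85
position: [0.5984, -0.2613, 0.1051]
tool_rot: [[0.996, 0.092, -0.001], [0.092, -0.996, 0.0], [-0.001, -0.0, -1.0]]
ft_force: [2.2, -0.2, -0.4]
grip_width: 0.0213
gripper_force: 20.2
```

```bash
python3 tilt.py
```

```text
t 9.9 elev 70.0 low end [ 0.5675 -0.2641  0.0304] in tool [-0.0314  0.      0.0934] area 485 rect ((332.79998779296875, 297.8999938964844), (16.57639503479004, 35.871673583984375), 37.87498474121094) F [ 2.  -0.4  0.2] w 0.0209 tcp [ 0.5987 -0.2612  0.1047]
```

Request:
nudge_tcp(steps=[[-0.006, 0, -0.003, 0, 0.01], [-0.006, 0, -0.002, 0, 0.01], [-0.006, 0, -0.002, 0, 0.01], [-0.006, 0, -0.001, 0, 0.01], [-0.004, 0, -0.001, 0, 0.01], [0, 0, 0, 0, 0.01], [0, 0, 0, 0, 0.01]], squeeze=20)

```text
time_s: 10.6
position: [0.5713, -0.2638, 0.1137]
tool_rot: [[0.996, 0.092, -0.0], [0.092, -0.996, 0.0], [-0.0, -0.0, -1.0]]
ft_force: [2.4, -0.9, 0.6]
grip_width: 0.0208
gripper_force: 22.2
```

```bash
python3 tilt.py
```

```text
t 10.65 elev 82.6 low end [ 0.5702 -0.2638  0.029 ] in tool [-0.0011  0.      0.1036] area 317 rect ((328.76470947265625, 299.558837890625), (12.798896789550781, 29.177148818969727), 12.52880859375) F [ 1.6 -0.5  1.7] w 0.0211 tcp [ 0.5714 -0.2637  0.1136]
```

Request:
nudge_tcp(steps=[[0.002, 0, -0.02, 0, 0.01], [0, 0, -0.04, 0, 0.01], [0, 0, -0.03, 0, 0.01], [0, 0, 0, 0, 0.01], [0, 0, 0, 0, 0.01], [0, 0, 0, 0, 0.01]], squeeze=30)

```text
time_s: 11.25
position: [0.5728, -0.2632, 0.202]
tool_rot: [[0.996, 0.092, -0.003], [0.092, -0.996, 0.002], [-0.003, -0.002, -1.0]]
ft_force: [-0.6, -0.4, 0.8]
grip_width: 0.0205
gripper_force: 29.6
```

```bash
python3 tilt.py
python3 - <<'E'
from tilt import *
a=get_image("side")["pixels"];p=readout.observe();b=get_image("wrist")["pixels"]
C=np.zeros((400,800,3),np.uint8);C[:,:400]=cv2.resize(a[180:313,270:403],(400,400),interpolation=2);C[:,400:]=b[:,120:520]
cv2.imwrite("pics/s6.png",C[:,:,::-1])
E
```

```text
t 11.3 elev 81.5 low end [ 0.5681 -0.2635  0.121 ] in tool [-0.0045 -0.      0.1   ] area 487 rect ((329.4058837890625, 261.92352294921875), (15.727459907531738, 34.81734085083008), 12.528807640075684) F [-0.5 -0.2 -0.1] w 0.0206 tcp [ 0.5728 -0.2633  0.202 ]
```

View pics/s6.png

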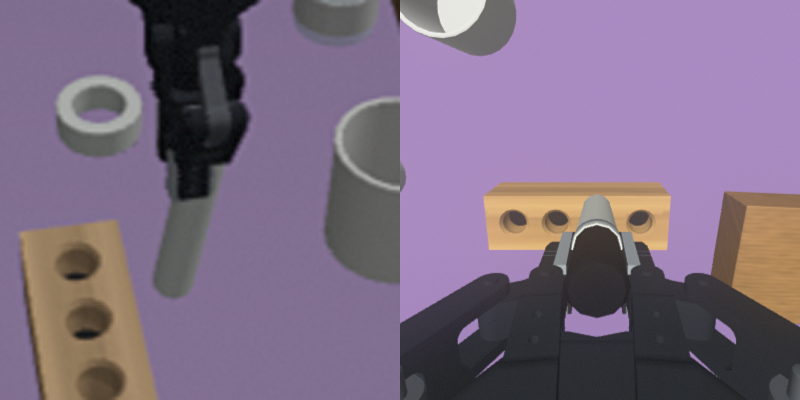

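The marker is now nearly upright and firmly held. Its foot, at about (172,290) in the left panel, leans some 8° toward the block. I'll go back to the wall and push a bit further.

Request:
nudge_tcp(steps=[[0.001, 0, 0.04, 0, 0.01], [0, 0, 0.04, 0, 0.01], [0, 0, 0, 0, 0.01], [-0.005, 0, 0, 0, 0.01], [-0.005, 0, 0, 0, 0.01], [-0.004, 0, 0, 0, 0.01], [0, 0, 0, 0, 0.01]], squeeze=20)

```text
time_s: 12.1
position: [0.5606, -0.2653, 0.1256]
tool_rot: [[0.996, 0.092, 0.003], [0.092, -0.996, -0.002], [0.002, 0.002, -1.0]]
ft_force: [1.2, -0.5, 1.3]
grip_width: 0.0204
gripper_force: 25.6
```

Request:
nudge_tcp(steps=[[0.004, 0, 0, 0, 0.01], [0, 0, -0.04, 0, 0.01], [0, 0, -0.04, 0, 0.01], [0, 0, 0, 0, 0.01], [0, 0, 0, 0, 0.01], [0, 0, 0, 0, 0.01]], squeeze=30)

```text
time_s: 12.7
position: [0.5639, -0.2641, 0.2024]
tool_rot: [[0.996, 0.092, -0.002], [0.092, -0.996, 0.001], [-0.002, -0.002, -1.0]]
ft_force: [0.0, 0.3, -2.0]
grip_width: 0.0201
gripper_force: 28.9
```

```bash
python3 tilt.py
```

```text
t 12.75 elev 87.2 low end [ 0.5688 -0.2635  0.1203] in tool [0.0051 0.     0.101 ] area 314 rect ((326.6683349609375, 262.81683349609375), (11.641935348510742, 32.537715911865234), 5.710593223571777) F [-0.5  0.  -0.8] w 0.0205 tcp [ 0.5639 -0.2641  0.2022]
```

```bash
sed -i 's/(.014,0,0),(.014,0,.11)/(.04,0,.0),(.04,0,.11)/' tilt.py; python3 tilt.py
```

```text
t 12.8 elev 79.8 low end [ 0.5675 -0.2637  0.1212] in tool [0.0037 0.     0.1001] area 507 rect ((329.423095703125, 256.6153869628906), (15.380306243896484, 45.272674560546875), 7.125016689300537) F [-0.3 -0.1 -1.4] w 0.0203 tcp [ 0.564  -0.2642  0.2023]
```

```bash
python3 - <<'E'
s=open("tilt.py").read()
s=s.replace("((-.11,0,-.0),(.04,0,.0)","((-.11,0,.016),(.04,0,.016)")
s=s.replace("vx,vy,x,y=cv2.fitLine(pts,cv2.DIST_HUBER,0,.01,.01).ravel()","""
    rows=np.arange(int(pts[:,1].min())+2,int(pts[:,1].max())-5);L=np.array([pts[pts[:,1]==r,0].min() for r in rows]);Q=np.array([pts[pts[:,1]==r,0].max() for r in rows])
    k,b0=np.polyfit(rows,(L+Q)/2,1);vy=1/np.hypot(1,k);vx=k*vy;y=pts[:,1].mean();x=k*y+b0
    print("widths",(Q-L).astype(int).tolist())""")
open("tilt.py","w").write(s)
E
python3 tilt.py
```

```text
widths [4, 3, 3, 4, 5, 11, 13, 13, 13, 13, 12, 12, 12, 12, 12, 13, 13, 12, 12, 12, 16, 16, 16, 15, 15, 14, 12, 12, 12, 12, 15, 15]
t 12.85 elev 80.9 low end [ 0.568  -0.2637  0.1213] in tool [ 0.004  -0.      0.1002] area 482 rect ((328.66815185546875, 258.9891052246094), (16.3882999420166, 40.376014709472656), 7.594643592834473) F [-0.4  0.4 -0.5] w 0.0205 tcp [ 0.5641 -0.2642  0.2025]
```

```bash
python3 - <<'E'
from tilt import *
d=get_image("side")
h=cv2.cvtColor(d["pixels"],cv2.COLOR_RGB2HSV)
for r in(245,253,260,268,272,276): print(r,[tuple(map(int,h[r,x])) for x in range(314,345,1)])
E
```

```text
245 [(136, 63, 146), (136, 60, 144), (136, 60, 144), (136, 62, 145), (137, 62, 148), (135, 59, 134), (123, 25, 90), (90, 21, 74), (100, 23, 66), (90, 28, 36), (110, 48, 16), (126, 71, 18), (113, 57, 18), (102, 61, 21), (111, 85, 21), (98, 44, 23), (113, 49, 21), (98, 51, 20), (110, 23, 34), (100, 13, 61), (83, 11, 92), (75, 5, 104), (60, 5, 109), (100, 6, 118), (133, 34, 135), (135, 61, 146), (136, 61, 146), (136, 60, 145), (136, 62, 145), (136, 60, 145), (135, 62, 145)]
253 [(135, 59, 146), (136, 60, 145), (135, 60, 145), (136, 58, 144), (136, 60, 144), (135, 59, 146), (136, 60, 145), (136, 59, 147), (135, 57, 139), (134, 35, 109), (60, 6, 84), (60, 6, 87), (30, 3, 90), (75, 6, 92), (75, 5, 94), (60, 5, 96), (60, 3, 94), (70, 8, 95), (60, 3, 95), (75, 5, 98), (60, 5, 104), (50, 7, 111), (90, 2, 116), (134, 32, 134), (136, 61, 146), (135, 59, 146), (135, 59, 146), (136, 60, 144), (136, 60, 145), (136, 59, 146), (136, 60, 145)]
260 [(136, 60, 145), (136, 60, 145), (136, 60, 145), (136, 60, 145), (136, 60, 145), (136, 59, 146), (135, 61, 146), (135, 58, 144), (135, 46, 121), (70, 9, 85
[... 1012 characters left out ...]
0, 5, 95), (60, 3, 100), (60, 5, 109), (60, 4, 115), (129, 14, 127), (135, 51, 141), (136, 61, 146), (136, 62, 144), (135, 60, 145), (135, 60, 145), (136, 58, 144), (135, 58, 145), (135, 58, 145), (135, 58, 144), (135, 58, 144)]
276 [(158, 41, 137), (135, 64, 148), (135, 62, 145), (136, 59, 146), (136, 59, 146), (135, 61, 146), (135, 61, 147), (136, 56, 137), (133, 28, 108), (0, 0, 89), (50, 8, 90), (50, 8, 92), (60, 5, 94), (60, 3, 93), (80, 8, 93), (60, 5, 93), (60, 5, 97), (50, 7, 104), (50, 7, 111), (131, 16, 125), (136, 49, 141), (136, 62, 147), (135, 62, 145), (135, 61, 146), (136, 60, 145), (137, 60, 145), (136, 60, 145), (135, 61, 146), (137, 60, 145), (136, 60, 145), (136, 58, 144)]
```

```bash
sed -i 's/(h\[...,1\]<60)&(h\[...,2\]>85)/(h[...,1]<33)\&(h[...,2]>60)/' tilt.py; python3 tilt.py
```

```text
widths [4, 4, 4, 4, 8, 13, 13, 13, 13, 13, 13, 13, 14, 14, 13, 13, 13, 13, 13, 13, 13, 13, 13, 13, 13, 13, 13, 13, 13, 13, 12]
t 12.95 elev 82.4 low end [ 0.5688 -0.2638  0.1234] in tool [ 0.0046 -0.      0.0985] area 468 rect ((329.530517578125, 258.7256164550781), (14.024806022644043, 39.09276580810547), 6.34019136428833) F [-0.8 -0.5 -0.1] w 0.0208 tcp [ 0.5643 -0.2643  0.203 ]
```

```bash
python3 - <<'E'
s=open("tilt.py").read()
s=s.replace("    k,b0=np","    g=(Q-L)>.85*np.median(Q-L);rows,L,Q=rows[g],L[g],Q[g]\n    k,b0=np").replace('    print("widths",(Q-L).astype(int).tolist())\n','')
open("tilt.py","w").write(s)
E
python3 tilt.py
```

```text
t 13.0 elev 86.7 low end [ 0.5713 -0.2636  0.1225] in tool [0.007  0.     0.0997] area 467 rect ((329.5999755859375, 258.70001220703125), (14.015924453735352, 39.194976806640625), 7.125016689300537) F [0.5 0.3 0. ] w 0.0201 tcp [ 0.5643 -0.2643  0.2032]
```

The tilt is now about 87°, but the grip has wandered some 12 mm off the pad centre. I'll first try the neighbouring socket: its plug will carry the marker safely while I regrip on centre.

Request:
nudge_tcp(steps=[[-0.011, -0.011, 0, 0, 0.01], [-0.011, -0.011, 0, 0, 0.01], [-0.011, -0.011, 0, 0, 0.01], [-0.0111, -0.0105, 0, 0, 0.01], [0, 0, 0.02, 0, 0.01], [0, 0, 0.02, 0, 0.01], [0, 0, 0.02, 0, 0.01], [0, 0, 0, 0, 0.01], [0, 0, 0, 0, 0.01], [0, 0, 0, 0, 0.01]], squeeze=30)

```text
time_s: 14.0
position: [0.517, -0.2255, 0.1449]
tool_rot: [[0.996, 0.092, 0.002], [0.092, -0.996, -0.001], [0.001, 0.001, -1.0]]
ft_force: [-0.2, -0.1, -0.1]
grip_width: 0.0204
gripper_force: 28.9
```

```bash
python3 tilt.py
python3 - <<'E'
from tilt import *
from blk import sock
d=get_image("side");a=d["pixels"];C=cv2.resize(a[180:330,250:400],(600,600),interpolation=2)
cv2.imwrite("pics/s7.png",C[:,:,::-1]);print((4*(proj(d,np.append(sock(1),.06))-[250,180])),(4*(proj(d,np.append(sock(1),.064))-[250,180])))
E
```

```text
t 14.05 elev 87.2 low end [ 0.5241 -0.2249  0.065 ] in tool [0.0071 0.     0.0988] area 373 rect ((297.7177429199219, 266.8426208496094), (12.487579345703125, 34.607452392578125), 3.945185899734497) F [-0.  -0.9 -0.7] w 0.0202 tcp [ 0.517  -0.2255  0.1449]
[188.64309611 422.74512788] [188.46764265 416.77544025]
```

View pics/s7.png

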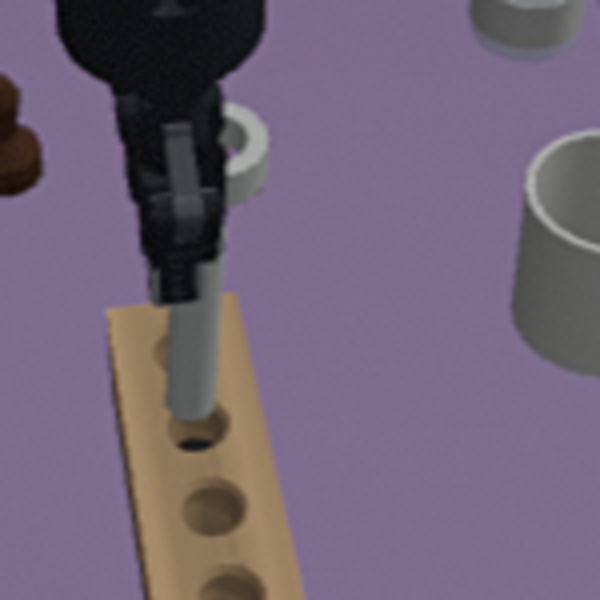

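The foot, bottom edge at (190,415), hovers just above the second socket, whose mouth appears centred near (198,425). I'll measure that offset numerically in this same view.

```bash
python3 - <<'E'
from tilt import *
from blk import *
s=load("side0");I=s["pixels"];g=cv2.cvtColor(I,cv2.COLOR_RGB2GRAY).astype(float)
for i in range(4):
    P=np.append(sock(i),.06);c=proj(s,P);x,y=c.round().astype(int)
    sub=cv2.GaussianBlur(g,(0,0),.7)[y-9:y+10,x-13:x+18]
    face=np.median(np.r_[sub[:,:2].ravel()]);face2=np.median(sub[:,-2:])
    m=(sub<.88*np.linspace(face,face2,31)[None]).astype(np.uint8)
    q=max(cv2.findContours(m,0,1)[0],key=cv2.contourArea);bx=cv2.boundingRect(q);mm=cv2.moments(q)
    e=cv2.fitEllipse(q);ec=np.array(e[0])+[x-13,y-9]
    print(i,"pred",c.round(1),"rect",(bx[0]+x-13,bx[1]+y-9,bx[2],bx[3]),"ell",ec.round(1),np.round(e[1],1),"world z60",onz(s,ec,.06).round(4),"top",sock(i).round(4))
    if i==1: print([int(v) for v in g[y,x-16:x+20]])
E
```

```text
0 pred [293.5 266.5] rect (np.int64(288), np.int64(260), 16, 15) ell [295.3 266.9] [13.6 14.9] world z60 [ 0.5237 -0.1816  0.06  ] top [ 0.5204 -0.1805]
1 pred [297.2 285.7] rect (np.int64(291), np.int64(278), 17, 16) ell [298.8 285.8] [15.2 16. ] world z60 [ 0.5273 -0.2247  0.06  ] top [ 0.5245 -0.2243]
[119, 140, 139, 135, 131, 128, 124, 122, 122, 125, 116, 95, 92, 89, 83, 76, 72, 69, 67, 65, 63, 61, 59, 56, 60, 77, 107, 137, 138, 138, 134, 132, 132, 129, 128, 121]
2 pred [301.1 306.3] rect (np.int64(295), np.int64(298), 17, 17) ell [302.8 306.3] [16.4 16.6] world z60 [ 0.5314 -0.2684  0.06  ] top [ 0.5286 -0.2681]
3 pred [305.4 328.7] rect (np.int64(299), np.int64(320), 18, 18) ell [307.1 328.7] [17.5 17.7] world z60 [ 0.5354 -0.3122  0.06  ] top [ 0.5326 -0.3119]
```

Request:
nudge_tcp(steps=[[0.0015, 0, 0.005, 0, 0.01], [0, 0, 0.006, 0, 0.01], [0, 0, 0.005, 0, 0.01], [0, 0, 0.004, 0, 0.01], [0, 0, 0.003, 0, 0.01], [0, 0, 0, 0, 0.01]], squeeze=30)

```text
time_s: 14.7
position: [0.5179, -0.2249, 0.1202]
tool_rot: [[0.996, 0.092, -0.001], [0.092, -0.996, 0.001], [-0.001, -0.001, -1.0]]
ft_force: [-0.8, -0.3, -0.3]
grip_width: 0.0202
gripper_force: 28.9
```

Request:
nudge_tcp(steps=[[0, 0, 0.003, 0, 0.01], [0, 0, 0.003, 0, 0.01], [0, 0, 0.003, 0, 0.01], [0, 0, 0, 0, 0.01]], squeeze=30)

```text
time_s: 15.1
position: [0.5178, -0.2249, 0.1112]
tool_rot: [[0.996, 0.092, -0.001], [0.092, -0.996, 0.0], [-0.001, -0.001, -1.0]]
ft_force: [-0.3, 0.9, -0.0]
grip_width: 0.0206
gripper_force: 28.9
```

Request:
nudge_tcp(steps=[[0, 0, 0.002, 0, 0.01], [0, 0, 0.002, 0, 0.01], [0, 0, 0, 0, 0.01]], squeeze=30)

```text
time_s: 15.4
position: [0.5191, -0.2253, 0.1097]
tool_rot: [[0.996, 0.092, 0.004], [0.092, -0.996, -0.002], [0.004, 0.002, -1.0]]
ft_force: [-0.2, 2.2, 12.7]
grip_width: 0.0204
gripper_force: 29.9
```

Request:
nudge_tcp(steps=[[0, 0, 0.002, 0, 0.01], [0, 0, 0.001, 0, 0.01], [0, 0, 0, 0, 0.01]], squeeze=30)

```text
time_s: 15.7
position: [0.5203, -0.2255, 0.1091]
tool_rot: [[0.996, 0.092, 0.008], [0.092, -0.996, -0.004], [0.008, 0.004, -1.0]]
ft_force: [-0.7, 4.7, 28.4]
grip_width: 0.0205
gripper_force: 30.6
```

Request:
nudge_tcp(steps=[[0, 0, 0.002, 0, 0.01], [0, 0, 0, 0, 0.01], [0, 0, 0, 0, 0.01]], squeeze=30)

```text
time_s: 16.0
position: [0.5204, -0.2256, 0.107]
tool_rot: [[0.996, 0.092, 0.008], [0.092, -0.996, -0.004], [0.008, 0.004, -1.0]]
ft_force: [-0.2, 4.6, 27.3]
grip_width: 0.0208
gripper_force: 26.5
```

Contact at TCP 0.110 with a 28 N reaction. The foot is 24 mm deep on a plug, so this socket is blocked. I unload, open, shift 12 mm to centre on the marker, and regrip.

Request:
nudge_tcp(steps=[[0, 0, -0.002, 0, 0.01], [0, 0, -0.002, 0, 0.01], [0, 0, 0, 0, 0.01]], squeeze=20)

```text
time_s: 16.3
position: [0.5185, -0.2253, 0.1074]
tool_rot: [[0.996, 0.092, 0.002], [0.092, -0.996, -0.001], [0.002, 0.001, -1.0]]
ft_force: [0.3, 0.5, 8.3]
grip_width: 0.021
gripper_force: 24.9
```

Request:
nudge_tcp(steps=[[0, 0, 0, 0, 0.03], [0, 0, 0, 0, 0.04], [0, 0, 0, 0, 0.04], [0, 0, 0, 0, 0.04], [0, 0, 0, 0, 0.04]], squeeze=20)

```text
time_s: 16.8
position: [0.5179, -0.225, 0.1065]
tool_rot: [[0.996, 0.092, -0.0], [0.092, -0.996, 0.0], [-0.0, -0.0, -1.0]]
ft_force: [-0.2, 0.0, 0.3]
grip_width: 0.0399
gripper_force: 0.0
```

```bash
python3 tilt.py
```

```text
t 16.85 elev 89.0 low end [ 0.5265 -0.2242  0.0424] in tool [0.0086 0.     0.0831] area 222 rect ((298.5, 279.5), (25.0, 11.0), 90.0) F [0.8 0.2 0.5] w 0.0395 tcp [ 0.518  -0.225   0.1066]
```

The marker stands freely on the plug at about 89°, with its axis 10 mm ahead of the jaw centre. Regrip there.

Request:
nudge_tcp(steps=[[0.005, 0, 0, 0, 0.04], [0.005, 0, 0, 0, 0.04], [0, 0, 0, 0, 0.04], [0, 0, 0, 0, 0.01], [0, 0, 0, 0, 0.01], [0, 0, 0, 0, 0.01], [0, 0, 0, 0, 0.01]], squeeze=30)

```text
time_s: 17.55
position: [0.5279, -0.2241, 0.1067]
tool_rot: [[0.996, 0.092, 0.0], [0.092, -0.996, 0.0], [0.0, -0.0, -1.0]]
ft_force: [-0.0, -0.0, 0.3]
grip_width: 0.0212
gripper_force: 29.0
```

```bash
python3 tilt.py
```

```text
t 17.6 elev 88.7 low end [ 0.5264 -0.2242  0.0452] in tool [-0.0015 -0.      0.0806] area 262 rect ((298.5, 278.5), (25.0, 11.0), 90.0) F [-0.2  1.1 -0.7] w 0.0205 tcp [ 0.5279 -0.2241  0.1067]
```

Request:
nudge_tcp(steps=[[0, 0, -0.015, 0, 0.01], [0, 0, -0.015, 0, 0.01], [0, 0, -0.008, 0, 0.01], [0, 0, 0, 0, 0.01], [0, 0.022, 0, 0, 0.01], [0, 0.022, 0, 0, 0.01], [0, 0, 0, 0, 0.01], [0, 0, 0, 0, 0.01], [0, 0, 0, 0, 0.01]], squeeze=40)

```text
time_s: 18.5
position: [0.5318, -0.2671, 0.1443]
tool_rot: [[0.996, 0.093, -0.001], [0.093, -0.996, 0.001], [-0.001, -0.001, -1.0]]
ft_force: [0.4, 0.2, 0.8]
grip_width: 0.0206
gripper_force: 39.1
```

```bash
python3 tilt.py
```

```text
t 18.55 elev 86.8 low end [ 0.5278 -0.2674  0.0653] in tool [-0.0041  0.      0.0982] area 361 rect ((301.64984130859375, 287.6031188964844), (12.350900650024414, 32.93573760986328), 3.5763344764709473) F [-0.1  0.2 -0.3] w 0.0206 tcp [ 0.5319 -0.267   0.1445]
```

Request:
nudge_tcp(steps=[[0, 0, 0.008, 0, 0.01], [0, 0, 0.008, 0, 0.01], [0, 0, 0.006, 0, 0.01], [0, 0, 0, 0, 0.01]], squeeze=40)

```text
time_s: 18.95
position: [0.5318, -0.2676, 0.1215]
tool_rot: [[0.996, 0.092, -0.001], [0.092, -0.996, 0.001], [-0.001, -0.001, -1.0]]
ft_force: [-0.0, -0.2, -0.6]
grip_width: 0.0208
gripper_force: 39.1
```

Request:
nudge_tcp(steps=[[0, 0, 0.006, 0, 0.01], [0, 0, 0.005, 0, 0.01], [0, 0, 0, 0, 0.01]], squeeze=40)

```text
time_s: 19.25
position: [0.5318, -0.2677, 0.1109]
tool_rot: [[0.996, 0.092, -0.001], [0.092, -0.996, 0.001], [-0.001, -0.001, -1.0]]
ft_force: [0.4, -0.3, -0.3]
grip_width: 0.0206
gripper_force: 39.0
```

Request:
nudge_tcp(steps=[[0, 0, 0.003, 0, 0.01], [0, 0, 0.003, 0, 0.01], [0, 0, 0, 0, 0.01]], squeeze=40)

```text
time_s: 19.55
position: [0.5319, -0.2678, 0.1053]
tool_rot: [[0.996, 0.092, -0.0], [0.092, -0.996, 0.0], [-0.0, -0.0, -1.0]]
ft_force: [0.4, -0.1, -1.1]
grip_width: 0.0204
gripper_force: 39.1
```

No contact below the plug level (0.1067), so this is the deep socket, as seen. Continuing down gently.

Request:
nudge_tcp(steps=[[0, 0, 0.003, 0, 0.01], [0, 0, 0.003, 0, 0.01], [0, 0, 0.003, 0, 0.01], [0, 0, 0, 0, 0.01]], squeeze=40)

```text
time_s: 19.95
position: [0.5319, -0.2678, 0.0962]
tool_rot: [[0.996, 0.092, -0.0], [0.092, -0.996, 0.0], [-0.0, -0.001, -1.0]]
ft_force: [0.8, 0.5, -1.3]
grip_width: 0.0204
gripper_force: 39.1
```

Request:
nudge_tcp(steps=[[0, 0, 0.003, 0, 0.01], [0, 0, 0.003, 0, 0.01], [0, 0, 0.003, 0, 0.01], [0, 0, 0, 0, 0.01]], squeeze=40)

```text
time_s: 20.35
position: [0.5319, -0.2678, 0.0872]
tool_rot: [[0.996, 0.092, -0.0], [0.092, -0.996, 0.0], [-0.0, -0.0, -1.0]]
ft_force: [0.5, -0.7, -0.3]
grip_width: 0.0204
gripper_force: 39.1
```

Request:
nudge_tcp(steps=[[0, 0, 0.003, 0, 0.01], [0, 0, 0.002, 0, 0.01], [0, 0, 0, 0, 0.01]], squeeze=40)

```text
time_s: 20.65
position: [0.5319, -0.2678, 0.0824]
tool_rot: [[0.996, 0.092, -0.0], [0.092, -0.996, 0.0], [-0.0, -0.0, -1.0]]
ft_force: [0.2, 0.6, -0.0]
grip_width: 0.0205
gripper_force: 39.1
```

Request:
nudge_tcp(steps=[[0, 0, 0.002, 0, 0.01], [0, 0, 0, 0, 0.01]], squeeze=40)

```text
time_s: 20.85
position: [0.5319, -0.2678, 0.0805]
tool_rot: [[0.996, 0.092, -0.0], [0.092, -0.996, 0.0], [-0.0, -0.0, -1.0]]
ft_force: [0.5, 0.6, -0.7]
grip_width: 0.0207
gripper_force: 39.1
```

Request:
nudge_tcp(steps=[[0, 0, 0.001, 0, 0.01], [0, 0, 0, 0, 0.01]], squeeze=40)

```text
time_s: 21.05
position: [0.532, -0.2679, 0.0796]
tool_rot: [[0.996, 0.092, -0.0], [0.092, -0.996, 0.0], [-0.0, -0.0, -1.0]]
ft_force: [-0.1, -0.0, -0.3]
grip_width: 0.0206
gripper_force: 39.1
```

Request:
nudge_tcp(steps=[[0, 0, 0.001, 0, 0.01], [0, 0, 0, 0, 0.01]], squeeze=40)

```text
time_s: 21.25
position: [0.5321, -0.268, 0.0788]
tool_rot: [[0.996, 0.092, 0.0], [0.092, -0.996, -0.0], [0.0, 0.0, -1.0]]
ft_force: [-0.3, -0.8, 0.7]
grip_width: 0.0204
gripper_force: 39.2
```

Request:
nudge_tcp(steps=[[0, 0, 0.0007, 0, 0.01], [0, 0, 0, 0, 0.01]], squeeze=40)

```text
time_s: 21.45
position: [0.5323, -0.268, 0.0786]
tool_rot: [[0.996, 0.092, 0.001], [0.092, -0.996, -0.001], [0.001, 0.001, -1.0]]
ft_force: [0.3, 0.5, 3.6]
grip_width: 0.0211
gripper_force: 39.5
```

Request:
nudge_tcp(steps=[[0, 0, 0.0007, 0, 0.01], [0, 0, 0, 0, 0.01]], squeeze=40)

```text
time_s: 21.65
position: [0.5324, -0.2681, 0.0785]
tool_rot: [[0.996, 0.092, 0.001], [0.092, -0.996, -0.001], [0.001, 0.001, -1.0]]
ft_force: [-2.1, 0.9, 9.4]
grip_width: 0.0206
gripper_force: 40.0
```

The foot is home: contact at 0.0786, 28 mm deeper than on the plug, rising to 9 N. I ease off, release, and withdraw straight up.

Request:
nudge_tcp(steps=[[0, 0, -0.001, 0, 0.01], [0, 0, 0, 0, 0.03], [0, 0, 0, 0, 0.06], [0, 0, 0, 0, 0.06], [0, 0, 0, 0, 0.06], [0, 0, 0, 0, 0.06], [0, 0, -0.01, 0, 0.06], [0, 0, -0.03, 0, 0.06], [0, 0, -0.04, 0, 0.06], [0, 0, -0.04, 0, 0.06]], squeeze=20)

```text
time_s: 22.65
position: [0.5318, -0.2677, 0.2004]
tool_rot: [[0.996, 0.092, -0.0], [0.092, -0.996, 0.0], [-0.0, -0.0, -1.0]]
ft_force: [-0.2, -1.2, -0.4]
grip_width: 0.06
gripper_force: 0.0
```

Request:
nudge_tcp(steps=[[0, 0, -0.04, 0, 0.06], [-0.03, 0, -0.03, 0, 0.06], [-0.04, 0, 0, 0, 0.06], [-0.04, 0, 0, 0, 0.06], [-0.04, 0, 0, 0, 0.06], [0, 0, 0, 0, 0.06], [0, 0, 0, 0, 0.06]], squeeze=20)

```text
time_s: 23.35
position: [0.3824, -0.2819, 0.2693]
tool_rot: [[0.996, 0.091, 0.001], [0.091, -0.996, -0.001], [0.001, 0.001, -1.0]]
ft_force: [1.0, -0.2, -0.4]
grip_width: 0.0602
gripper_force: 0.0
```

```bash
python3 - <<'E'
from tilt import *
a=get_image("side")["pixels"];b=get_image("top")["pixels"]
C=np.zeros((480,800,3),np.uint8);C[:,:400]=cv2.resize(a[170:362,230:390],(400,480),interpolation=2);C[:250,400:]=b[100:350,200:600]
cv2.imwrite("pics/f.png",C[:,:,::-1])
E
```

```text
(no output)
```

View pics/f.png

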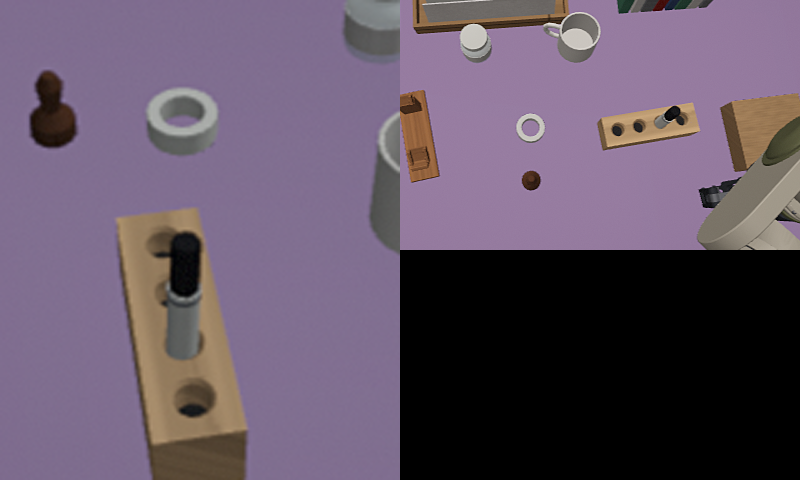

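The marker stands upright, cap up, in the third socket (left panel ≈(185,350)). The tape, stamp, jar and mug are where they were and the gripper is clear, so I'm handing in.

```bash
python3 -c "
from rig import env, readout, get_image
print(env.close_job())"
```

```text
the job is handed in; nothing more can be done
None
```

The marker stands upright, cap up, on the bottom of the one deep socket (third from the block's +y end, y = -22 mm); it was lowered to contact and let go. The bystanders are untouched, and the job was handed in at about 23 s.

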